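# Set the rail saddle to the red stop

### The job

Set the positioning rail for the next batch of pan handles: with the fingertips press down the yellow brake plate in the middle of the blue saddle to free it, and, holding it down as you go, push the saddle along the rail until it butts against the red stop. Then let the plate spring up again so that the brake holds the saddle there. Grasp nothing, and leave the loose parts lying round the rail where they are.

Things in the scene. Friction and masses are not known exactly. Their poses are not given: they have to be found in the camera images.
- rail: Aluminium positioning rail fixed to the worktop, 390 long x 74 wide x 24 mm high. Origin: centre of its underside, on the worktop. Its y axis runs along the rail, its x axis across it, z is up.
- saddle (a joint): Position of the saddle along the rail's +y, in m; 0 is the middle of the rail. Freed it slides with about 1 N; braked it holds against about 8 to 14 N along the rail.
- saddle_mid (a point): Centre of the blue saddle on the rail, 34 mm above the worktop (its deck). The saddle is 110 mm along the rail and 92 mm across it; its axes are the rail's. Two rounded cross ridges stand on it, their tops 50 mm above the worktop, centred 40 mm either side of this point along the rail (28 mm thick at the foot), so a dish about 50 mm long is left between them. A small steel fence, 26 mm above the worktop, sticks out 70 mm from the rail's middle line on the rail's -x side.
- plate_top (a point): Centre of the top of the ribbed yellow brake plate (58 mm across the rail, 46 mm along it) that lies between the ridges in the middle of the saddle; 46 mm above the worktop when up; moves with the saddle and the plate.
- brake (a joint): How far the brake plate is pressed down, in m: about 0 when up (brake on), 0.008 at its lower end. The spring pushes back with about 13 N at first (the brake is off as soon as the plate has gone down about 1 mm) and 15 N at the lower end.
- stop_red_mid (a point): Centre of the red stop block clamped on the rail, 34 mm above the worktop: 24 mm along the rail, 84 mm across, its top 43 mm and its screw heads 46 mm above the worktop. It is fixed; it may be at either end. With the saddle butting against it, the centres of the two are 67 mm apart.
- stop_grey_mid (a point): Centre of the grey stop block at the other end of the rail, the same shape as the red one: not the target.
- pan_handle: Loose black pan handle with a steel bracket, 38 x 168 x 29 mm, lying beside the rail: leave it. Origin: centre of its underside.
- lid_knob_a: Loose black lid knob, 41 mm across, 32 mm high: leave it. Origin: centre of its underside.
- lid_knob_b: A second loose black lid knob, the same: leave it.
- rivet_set: Loose steel rivet set standing upright, 24 mm across, 66 mm high: leave it. Origin: centre of its underside.
- tin: Loose grease tin with a red lid, 72 mm across, 38 mm high: leave it. Origin: centre of its underside.
- tape: Loose white tape roll lying flat, 105 mm across, 45 mm high: leave it. Origin: centre of its underside.
Things that resemble listed ones, but are neither listed nor needed, are in the scene too. Of the things that look like the part that bears stop_red_mid, take the one that is farthest to the robot's right at the start.

How it is judged:
By the outcome, as a careful person would: the job done as asked, in the order asked, and still so for the second after the job is handed in, with the robot touching nothing.
It also fails if it takes over 38 s, if anything falls off the work surface, if the arm or the gripper's body presses on something with over 40 N, if the wrist force passes 120 N, or if a joint passes its speed limit or range.

### The arm

A 6-joint arm with a two-finger parallel gripper is mounted at the origin on a cart in front of the work surface, level with it; the furniture and walls round the work are solid. World frame = base frame: x ahead of the robot, y to its left, z up, the work surface at z = 0. Lengths are in m, angles in rad, forces in N, time in s.
With the tool pointing down it reaches from about 0.3 to 0.85 m from the base axis. Payload 5.4 kg.
Tool frame: the origin (TCP) lies at the very end of the fingers, on their centre line; the grasp point (between the pads) lies 19 mm behind it; z points along the fingers, y is the line along which they close (so a half turn about z gives the same grasp; the last joint's range is limited). The gripper opens to 85 mm and grips with 20 to 120 N. Pads are 22 mm wide; open, the fingers measure 114 mm over their backs; the gripper's body (76 mm by 85 mm) begins 54 mm behind the grasp point. The pads swing forward as they close: fully open they stand 13 mm farther back than shut.
Start: joints at [-1.314, 0.158, 1.597, -0, 1.386, -0.21], TCP at [0.259, -0.513, 0.201] pointing down, gripper open.
Joint ranges: [-2.91, 2.91], [-0.94, 2.29], [0.18, 2.7], [-1.29, 4.43], [0.17, 2.64], [-3, 3]. Speed limits (rad/s): [2.57, 2.57, 3.14, 3.14, 3.14, 3.14].

### API

Orientations are given as a unit quaternion [x, y, z, w].
In Python, from cell import bot gives the robot as it stands. The module is installed in compiled form; this text tells all that it offers.
- The arm moves only by the tool move_arm, never from a script. Its argument "series" is a list of rows, each a list of 3 entries, a list of its own where there are three numbers: the turn, a rotation vector about the tool's x, y, z in degrees, then the shift along the tool's x, y, z in mm, then the finger opening in mm, from 0 to 85.4. In form: [[[ax, ay, az], [x, y, z], grip], ...]. A call has exactly 5 rows; each row is the pose to reach, as a shift and turn from the pose commanded when the call began, along the tool's axes at that moment; what a row does not reach only later rows make up. A row lasts 1/10 s, in which the tool goes at most 50 mm and 8.59 degrees, less where a joint would pass 70% of its speed; a pose out of reach is approached as far as the arm can. A call with a gripper value outside its range is refused whole. The fingers move at their own pace and stop on an object; "force" is the grip in N (left out, the last holds). Time passes only in rows, so rows that repeat a pose let the fingers close, or fill a call up. It gives the time, the measured TCP pose, the force, the opening and the grip force at its end, in the units of the state.
- bot.get_state(): the state, without advancing time (a new reading comes with each control period).
- bot.read_camera(name): name is "scene" or "top" or "wrist"; returns a dict with "img" (384x512x3 uint8, red, green, blue), "vfov" (degrees; the focal length in pixels is half the picture's height over the tangent of half this angle, whatever the lens; pixels are square), "cx", "cy" (the principal point, pixels), "rvec" (rotation vector, rad) and "tvec" (3), from world to camera coordinates, as OpenCV has them. Camera axes: x right, y down, z forward; pixel columns grow to the right and rows downward; lengths in m; the calibration is good to about 2 mm. A picture is of the moment at which its call begins. There is no depth.
- bot.job_done(): hands the job in; it is judged then, once.
The state is a dict: "t": time; "joint_pos": joint angles; "qvel": joint speeds; "joint_torque": joint torques, N m; "eef_pos": TCP position; "ee_rot": TCP orientation; "ft_force": force on the tool from outside, world axes, zero at the start; "wrist_torque": the same for the moment, N m; "gripper_width": finger opening in m; "grip_force": force on a finger pad.
Only numpy, scipy, OpenCV 4.12 (cv2) and the standard library are available. Lean on these libraries where they do the work, as an engineer would, in place of code of your own. Each camera call takes 0.05 s, during which the arm holds its last target. There are 200 camera calls.

## Working session

There is one attempt and no reset: what is moved stays moved. The work goes in short steps, Python scripts to look and compute and a tool call to move; the robot and the scene stay as the last step left them, time stands still between calls to the robot, and variables do not carry over. Pictures are saved under pics/ and viewed, at most 10 in all, crops included, and the job is handed in when it is done.

Besides the shell and the picture viewer there is one more tool, called after ">>>" as name([rows], argument=value, ...), one row to a line, values as JSON. move_arm: Moves the arm, as the interface text tells. Its arguments: {"type":"object","properties":{"series":{"type":"array"},"force":{"type":"number"}},"required":["series"]}

```bash
mkdir -p pics; cat > h.py <<'E'
import numpy as np, cv2
from cell import bot
def cam(n):
    d=bot.read_camera(n); h=d["img"].shape[0]
    f=h/2/np.tan(np.radians(d["vfov"])/2)
    d["K"]=np.array([[f,0,d["cx"]],[0,f,d["cy"]],[0,0,1.]]); d["R"]=cv2.Rodrigues(np.array(d["rvec"],float))[0]; d["t"]=np.array(d["tvec"],float).ravel()
    return d
def ray(d,u,v,z):
    r=d["R"].T@np.linalg.solve(d["K"],[u,v,1.]); c=-d["R"].T@d["t"]
    return c+r*(z-c[2])/r[2]
def proj(d,p):
    q=d["K"]@(d["R"]@np.array(p)+d["t"]); return q[:2]/q[2]
E
python3 - <<'E'
from h import *
for n in("top","scene"):
    d=cam(n); np.save(n+".npy",d,allow_pickle=True); cv2.imwrite(f"pics/{n}.png",d["img"][:,:,::-1])
    print(n,d["vfov"],-d["R"].T@d["t"])
print(bot.get_state())
E
```

```text
top 42.23369122397618 [0.32313508 0.04052152 1.76924572]
scene 47.303725349198636 [ 0.90083378 -1.04967987  0.81445062]
{'t': 0.1, 'joint_pos': array([-1.31408540e+00,  1.59019056e-01,  1.59813090e+00,  2.21484428e-05,
        1.38620047e+00, -2.10075094e-01]), 'qvel': array([-3.31007371e-05, -2.17425445e-03, -4.62571535e-03, -1.41989713e-03,
       -1.00440675e-04, -6.00638559e-04]), 'joint_torque': array([-4.13345533e-04, -3.96991646e+01, -3.32337642e+01, -2.89151158e-04,
        4.23099176e-03, -3.51520328e-06]), 'eef_pos': array([ 0.25860468, -0.51288952,  0.20038453]), 'ee_rot': array([ 9.72887358e-01,  2.31277791e-01, -9.61065461e-06, -8.78902837e-04]), 'ft_force': array([-0.31515611, -0.49890743,  0.55999333]), 'wrist_torque': array([ 0.02252153, -0.03495529,  0.01047876]), 'grip_force': 0.0, 'gripper_width': 0.08522331799114281}
```

View pics/top.png

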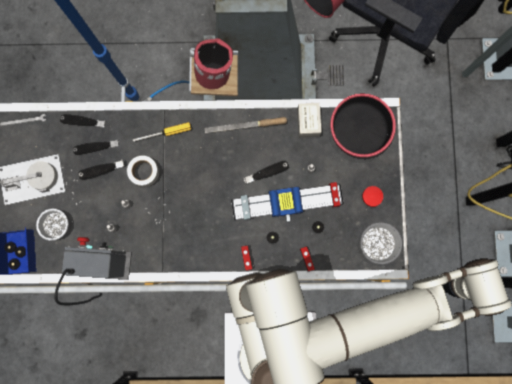

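View pics/scene.png

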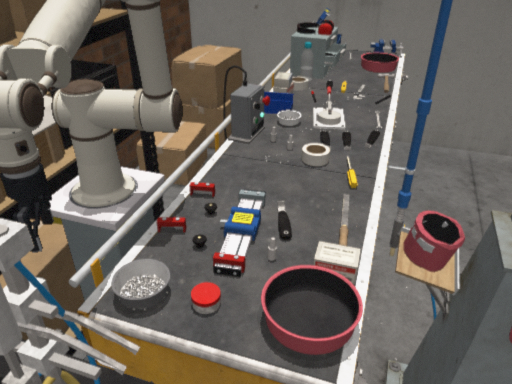

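The top view shows the rail at about (287,201), with the blue saddle and yellow plate at (286,201) and the grey stop at (241,208). There are three candidates for the red stop: the block on the rail at (335,194), and loose blocks at (247,257) and (307,258). The one at (335,194) fits, since it is farthest to the robot's right and clamped on the rail. I'll confirm it in a crop while measuring.

```bash
cat > m.py <<'E'
from h import *
def blobs(d,lo,hi,box,amin=30):
    hsv=cv2.cvtColor(d["img"],cv2.COLOR_RGB2HSV); m=cv2.inRange(hsv,lo,hi)
    k=np.zeros_like(m); u0,v0,u1,v1=box; k[v0:v1,u0:u1]=1; n,_,s,c=cv2.connectedComponentsWithStats(m*k)
    return [(s[i,4],c[i]) for i in range(1,n) if s[i,4]>=amin]
E
python3 - <<'E'
from m import *
d=np.load("top.npy",allow_pickle=True).item()
for nm,lo,hi,z in(("yel",(22,100,120),(35,255,255),.046),("blue",(100,120,60),(125,255,255),.036),("red",(170,120,80),(180,255,255),.043),("red2",(0,120,80),(6,255,255),.043)):
    for a,c in blobs(d,lo,hi,(225,160,360,275)): print(nm,a,c.round(1),ray(d,*c,z).round(4))
hsv=cv2.cvtColor(d["img"],cv2.COLOR_RGB2HSV); print(ray(d,241,208,.043))
cv2.imwrite("pics/crop.png",cv2.resize(d["img"][170:275,225:385,::-1],None,fx=5,fy=5,interpolation=cv2.INTER_CUBIC))
E
```

```text
yel 211 [285.7 200.7] [ 0.5356 -0.0627  0.046 ]
blue 470 [285.4 201.5] [ 0.5341 -0.0619  0.036 ]
red2 121 [334.4 194.1] [ 0.5574 -0.2338  0.043 ]
red2 149 [246.3 257.5] [0.3405 0.077  0.043 ]
red2 139 [306.8 257.8] [ 0.337  -0.1316  0.043 ]
[0.51248732 0.09388666 0.043     ]
```

View pics/crop.png

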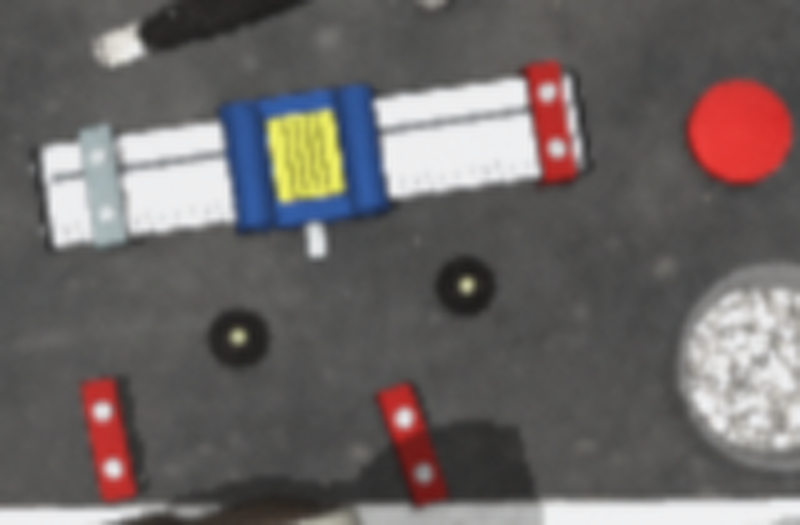

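The crop confirms it: the clamped red stop is at the rail's right end, and the path from saddle to stop is clear. The two loose red blocks lie off the rail. The push is about 106 mm along (0.127, -0.992). I'll approach with the fingers shut and tool y turned to point along the push.

>>> move_arm([
  [[0,0,5],[38,-24,0],0],
  [[0,0,10],[76,-48,0],0],
  [[0,0,15],[114,-72,0],0],
  [[0,0,19.4],[152,-96,0],0],
  [[0,0,19.4],[190,-120,0],0],
], force=40)

```text
t: 0.6
eef_pos: [0.3748, -0.3189, 0.2009]
ee_rot: [0.998, 0.063, -0.0, -0.0]
ft_force: [0.5, -0.2, -0.0]
gripper_width: 0.0121
grip_force: 0.0
```

```bash
cat > to.py <<'E'
import sys
from h import *
from scipy.spatial.transform import Rotation as Ro
s=bot.get_state(); R=Ro.from_quat(s["ee_rot"]).as_matrix()
print("t",s["t"],"eef",s["eef_pos"].round(4),"x",R[:,0].round(3),"y",R[:,1].round(3),"z",R[:,2].round(3),"w",s["gripper_width"],"F",s["ft_force"].round(1))
if len(sys.argv)>3: print("shift mm",(R.T@(np.array(list(map(float,sys.argv[1:4])))-s["eef_pos"])*1e3).round(1))
E
python3 to.py .535 -.0625 .14
```

```text
t 0.6 eef [ 0.3748 -0.3189  0.2009] x [ 0.992  0.126 -0.   ] y [ 0.126 -0.992 -0.001] z [-0.     0.001 -1.   ] w 0.0120532854032084 F [ 0.5 -0.2 -0. ]
shift mm [ 191.2 -234.2   61. ]
```

>>> move_arm([
  [[0,0,0],[30,-36,0],0],
  [[0,0,0],[60,-73,5],0],
  [[0,0,0],[90,-110,15],0],
  [[0,0,0],[120,-147,30],0],
  [[0,0,0],[150,-184,45],0],
])

```text
t: 1.1
eef_pos: [0.5003, -0.1173, 0.1558]
ee_rot: [0.998, 0.064, 0.0, 0.0]
ft_force: [0.4, -1.7, -0.6]
gripper_width: 0.0002
grip_force: 0.0
```

```bash
python3 to.py .535 -.0625 .12; python3 - <<'E'
from m import *
d=cam("wrist"); cv2.imwrite("pics/w1.png",d["img"][:,:,::-1])
for nm,lo,hi,z in(("yel",(22,100,120),(35,255,255),.046),("blue",(100,120,60),(125,255,255),.036),("red2",(0,120,80),(6,255,255),.043)):
    for a,c in blobs(d,lo,hi,(0,0,512,384),200): print(nm,a,c.round(1),ray(d,*c,z).round(4))
E
```

```text
t 1.1 eef [ 0.5003 -0.1173  0.1558] x [0.992 0.128 0.   ] y [ 0.128 -0.992  0.   ] z [ 0. -0. -1.] w 0.0002230646940929767 F [ 0.4 -1.7 -0.6]
shift mm [ 41.4 -49.9  35.8]
yel 3478 [187.4 124.6] [ 0.5406 -0.0563  0.046 ]
yel 323 [ 42.  344.8] [0.2904 0.0814 0.046 ]
yel 652 [ 39.1 356. ] [0.2746 0.0855 0.046 ]
blue 7321 [191.9 119.1] [ 0.5442 -0.058   0.036 ]
red2 2357 [393.  120.7] [ 0.5657 -0.2271  0.043 ]
red2 1208 [501.4 156.1] [ 0.5484 -0.3287  0.043 ]
red2 1341 [ 43.  294.2] [0.3524 0.0776 0.043 ]
```

View pics/w1.png

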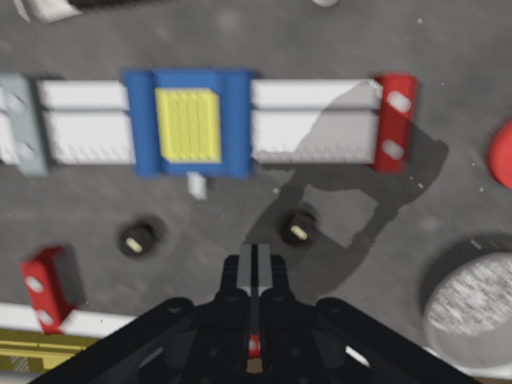

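The wrist view shows the yellow plate at (187,125) on the blue saddle at (192,119), with the red stop at (393,121). The rail runs along the image rows. The two views agree to within 8 mm, so I'll aim between them and come down to just above the plate.

>>> move_arm([
  [[0,0,0],[23,-27,20],0],
  [[0,0,0],[45,-54,45],0],
  [[0,0,0],[45,-54,80],0],
  [[0,0,0],[45,-54,101],0],
  [[0,0,0],[45,-54,101],0],
])

```text
t: 1.65
eef_pos: [0.534, -0.0584, 0.0513]
ee_rot: [0.998, 0.064, -0.004, -0.002]
ft_force: [0.2, 0.4, -0.0]
gripper_width: -0.0003
grip_force: 0.0
```

```bash
python3 to.py .538 -.0595 .046; python3 - <<'E'
from m import *
d=cam("wrist"); cv2.imwrite("pics/w2.png",d["img"][:,:,::-1]); print(proj(d,bot.get_state()["eef_pos"]))
E
```

```text
t 1.65 eef [ 0.534  -0.0584  0.0513] x [ 0.992  0.128 -0.008] y [ 0.128 -0.992 -0.004] z [-0.008  0.003 -1.   ] w -0.00028622534931967353 F [ 0.2  0.4 -0. ]
shift mm [3.9 1.6 5.3]
[255.10342586 233.39846237]
```

View pics/w2.png

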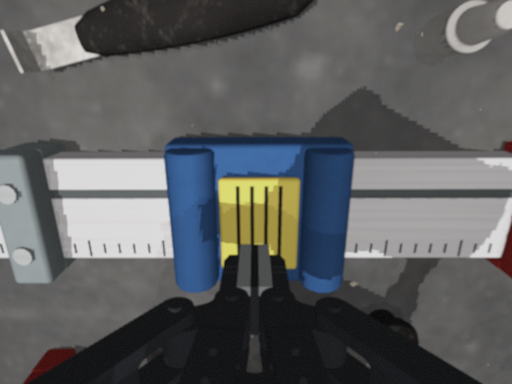

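The wrist view shows the shut fingers at column 255, over the yellow plate (columns 219–299, rows 178–270) and between the ridges. They are centred to about 2 mm. Next I press.

>>> move_arm([
  [[0,0,0],[4,2,0],0],
  [[0,0,0],[4,2,4],0],
  [[0,0,0],[4,2,8],0],
  [[0,0,0],[4,2,12],0],
  [[0,0,0],[4,2,14],0],
])

```text
t: 2.2
eef_pos: [0.5413, -0.0613, 0.041]
ee_rot: [0.998, 0.064, -0.0, -0.0]
ft_force: [0.2, 0.0, 0.3]
gripper_width: -0.0
grip_force: 0.0
```

```bash
python3 to.py
```

```text
t 2.2 eef [ 0.5413 -0.0613  0.041 ] x [ 0.992  0.128 -0.   ] y [ 0.128 -0.992 -0.   ] z [-0.  0. -1.] w -3.3536426521011596e-05 F [0.2 0.  0.3]
```

At 41 mm there is still no contact force, so I'll look before going further.

>>> move_arm([
  [[0,0,0],[0,0,0],0],
  [[0,0,0],[0,0,0],0],
  [[0,0,0],[0,0,0],0],
  [[0,0,0],[0,0,0],0],
  [[0,0,0],[0,0,0],0],
])

```text
t: 2.7
eef_pos: [0.5417, -0.0613, 0.0414]
ee_rot: [0.998, 0.064, 0.0, 0.0]
ft_force: [0.4, 0.5, 0.3]
gripper_width: 0.0003
grip_force: 0.0
```

```bash
python3 - <<'E'
from m import *
d=cam("wrist"); w=d["img"][130:330,130:380,::-1]
s=cam("scene"); p=proj(s,bot.get_state()["eef_pos"]); print(p); u,v=p.astype(int)
c=s["img"][v-50:v+50,u-62:u+63,::-1]
cv2.imwrite("pics/w3.png",np.hstack([cv2.resize(w,(400,320)),cv2.resize(c,(400,320),interpolation=cv2.INTER_CUBIC)]))
E
python3 to.py
```

```text
[244.28047653 219.05846633]
t 2.8 eef [ 0.5417 -0.0613  0.0414] x [0.992 0.128 0.   ] y [ 0.128 -0.992  0.   ] z [ 0. -0. -1.] w -7.556136806741584e-06 F [ 0.8  0.3 -0.2]
```

View pics/w3.png

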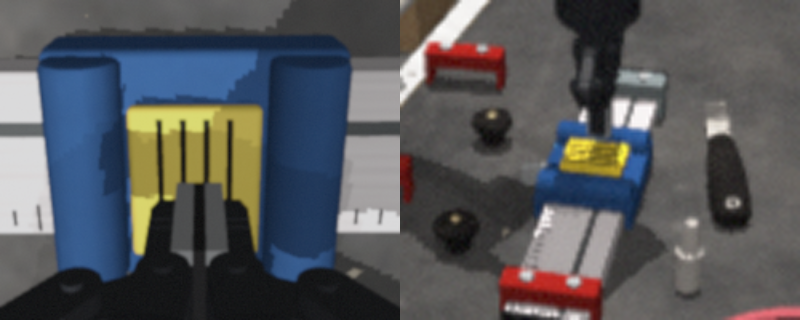

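The fingers are still visibly above the plate, so the real fingertips end somewhat behind the nominal TCP. In the right-hand crop the tip ends near (598,138), and the plate is still up. I'll go down in small steps, watching the force.

>>> move_arm([
  [[0,0,0],[0,0,1],0],
  [[0,0,0],[0,0,2],0],
  [[0,0,0],[0,0,3],0],
  [[0,0,0],[0,0,4],0],
  [[0,0,0],[0,0,4],0],
])

```text
t: 3.3
eef_pos: [0.5415, -0.0612, 0.0371]
ee_rot: [0.998, 0.064, -0.0, -0.0]
ft_force: [0.5, -0.0, 0.1]
gripper_width: -0.0003
grip_force: 0.0
```

>>> move_arm([
  [[0,0,0],[0,0,1],0],
  [[0,0,0],[0,0,2],0],
  [[0,0,0],[0,0,3],0],
  [[0,0,0],[0,0,4],0],
  [[0,0,0],[0,0,4],0],
])

```text
t: 3.8
eef_pos: [0.5414, -0.0612, 0.0331]
ee_rot: [0.998, 0.064, -0.0, -0.0]
ft_force: [0.4, -0.0, 0.2]
gripper_width: 0.0
grip_force: 0.0
```

```bash
python3 - <<'E'
from m import *
d=cam("wrist"); e=bot.get_state()["eef_pos"]; print(proj(d,e))
s=cam("scene"); p=proj(s,e); print(p); u,v=p.astype(int)
for dz in (0,.01,.02): print(dz,proj(s,e+[0,0,dz]),proj(d,e+[0,0,dz]))
w=d["img"][170:290,180:330,::-1]; c=s["img"][v-40:v+40,u-50:u+50,::-1]
cv2.imwrite("pics/w4.png",np.hstack([cv2.resize(w,(400,320)),cv2.resize(c,(400,320),interpolation=cv2.INTER_CUBIC)]))
E
```

```text
[253.31572123 234.15882983]
[244.26676253 221.2683059 ]
0 [244.26676253 221.2683059 ] [253.31572123 234.15882983]
0.01 [244.23003209 218.553307  ] [253.26422179 242.2883725 ]
0.02 [244.19300182 215.81614501] [253.20703178 251.31621108]
```

View pics/w4.png

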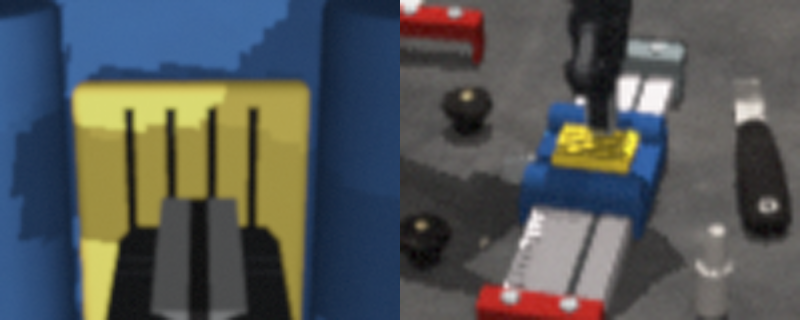

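The crop shows the fingertips at about wrist row 244, roughly 12 mm above the nominal TCP. They are over the plate and close to contact. I'll keep going down gently.

>>> move_arm([
  [[0,0,0],[0,0,1],0],
  [[0,0,0],[0,0,2],0],
  [[0,0,0],[0,0,3],0],
  [[0,0,0],[0,0,4],0],
  [[0,0,0],[0,0,4],0],
])

```text
t: 4.4
eef_pos: [0.5414, -0.0612, 0.0291]
ee_rot: [0.998, 0.064, -0.0, -0.0]
ft_force: [-0.0, -0.4, -0.4]
gripper_width: -0.0001
grip_force: 0.0
```

>>> move_arm([
  [[0,0,0],[0,0,1],0],
  [[0,0,0],[0,0,2],0],
  [[0,0,0],[0,0,3],0],
  [[0,0,0],[0,0,3],0],
  [[0,0,0],[0,0,3],0],
])

```text
t: 4.9
eef_pos: [0.5416, -0.0613, 0.0263]
ee_rot: [0.998, 0.064, 0.0, -0.0]
ft_force: [1.5, 0.0, 0.3]
gripper_width: 0.0001
grip_force: 0.0
```

>>> move_arm([
  [[0,0,0],[0,0,1],0],
  [[0,0,0],[0,0,2],0],
  [[0,0,0],[0,0,3],0],
  [[0,0,0],[0,0,3],0],
  [[0,0,0],[0,0,3],0],
])

```text
t: 5.4
eef_pos: [0.5415, -0.0613, 0.0232]
ee_rot: [0.998, 0.064, -0.0, -0.0]
ft_force: [0.6, 0.8, -0.8]
gripper_width: 0.0001
grip_force: 0.0
```

>>> move_arm([
  [[0,0,0],[0,0,1],0],
  [[0,0,0],[0,0,2],0],
  [[0,0,0],[0,0,3],0],
  [[0,0,0],[0,0,3],0],
  [[0,0,0],[0,0,3],0],
])

```text
t: 5.9
eef_pos: [0.5416, -0.0613, 0.0203]
ee_rot: [0.998, 0.064, -0.0, -0.0]
ft_force: [0.9, 0.7, 0.1]
gripper_width: -0.0003
grip_force: 0.0
```

```bash
python3 - <<'E'
from m import *
st=bot.get_state(); e=st["eef_pos"]; print(e,st["ft_force"],st["joint_torque"].round(2),st["wrist_torque"])
d=cam("wrist"); s=cam("scene"); p=proj(s,e); print(p,proj(d,e)); u,v=244,215
w=d["img"][170:290,180:330,::-1]; c=s["img"][v-30:v+30,u-38:u+37,::-1]
cv2.imwrite("pics/w5.png",np.hstack([cv2.resize(w,(400,320)),cv2.resize(c,(400,320),interpolation=cv2.INTER_CUBIC)]))
E
```

```text
[ 0.54158069 -0.06129536  0.0202635 ] [0.93547362 0.6754608  0.14993633] [  0.   -39.59 -27.61  -0.     0.    -0.  ] [-0.02055848  0.02117762  0.00946379]
[244.33298915 224.75029312] [253.25108417 234.17357914]
```

View pics/w5.png

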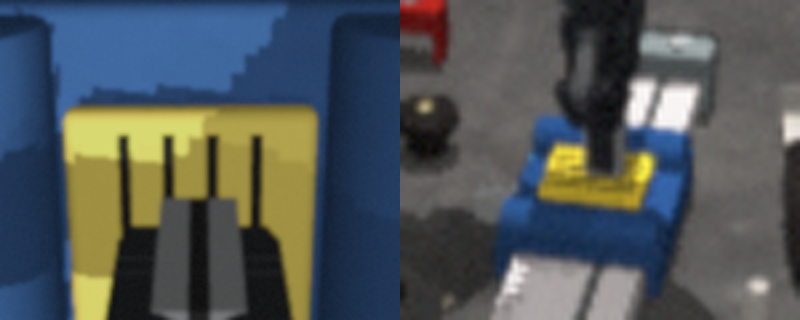

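The crop shows the tips just above the middle of the plate. In the scene camera the tip is at about row 217, which puts it near 47–50 mm, so contact is a few mm lower.

>>> move_arm([
  [[0,0,0],[0,0,1],0],
  [[0,0,0],[0,0,2],0],
  [[0,0,0],[0,0,3],0],
  [[0,0,0],[0,0,3],0],
  [[0,0,0],[0,0,3],0],
])

```text
t: 6.5
eef_pos: [0.5416, -0.0613, 0.0172]
ee_rot: [0.998, 0.064, -0.0, -0.0]
ft_force: [-1.0, -0.7, 0.5]
gripper_width: -0.0003
grip_force: 0.0
```

>>> move_arm([
  [[0,0,0],[0,0,1],0],
  [[0,0,0],[0,0,2],0],
  [[0,0,0],[0,0,3],0],
  [[0,0,0],[0,0,3],0],
  [[0,0,0],[0,0,3],0],
])

```text
t: 7.0
eef_pos: [0.542, -0.0617, 0.016]
ee_rot: [0.998, 0.064, -0.0, 0.0]
ft_force: [-5.3, 0.4, 11.9]
gripper_width: -0.0
grip_force: 6.0
```

Contact at 12 N. Pressing further.

>>> move_arm([
  [[0,0,0],[0,0,1],0],
  [[0,0,0],[0,0,2],0],
  [[0,0,0],[0,0,3],0],
  [[0,0,0],[0,0,4],0],
  [[0,0,0],[0,0,5],0],
])

```text
t: 7.5
eef_pos: [0.542, -0.0617, 0.0111]
ee_rot: [0.998, 0.064, 0.0, 0.0]
ft_force: [-5.7, -0.1, 13.3]
gripper_width: -0.0002
grip_force: 6.7
```

The plate is about 5 mm down, so the brake is off. Now I push along tool +y.

>>> move_arm([
  [[0,0,0],[0,2,1],0],
  [[0,0,0],[0,6,1],0],
  [[0,0,0],[0,12,1],0],
  [[0,0,0],[0,18,1],0],
  [[0,0,0],[0,24,1],0],
])

```text
t: 8.0
eef_pos: [0.5452, -0.0858, 0.0102]
ee_rot: [0.998, 0.064, 0.0, 0.0]
ft_force: [-5.5, 0.6, 13.3]
gripper_width: -0.0003
grip_force: 6.8
```

```bash
cat > pm.py <<'E'
from m import *
d=cam("top"); r={}
for nm,lo,hi,z,a0 in(("yel",(22,100,60),(35,255,255),.042,10),("blue",(100,120,40),(125,255,255),.04,60),("red",(0,120,60),(6,255,255),.043,40)):
    for a,c in blobs(d,lo,hi,(225,160,360,240),a0): print(nm,a,c.round(1),ray(d,*c,z).round(4))
cv2.imwrite("pics/top_now.png",d["img"][:,:,::-1])
E
python3 to.py; python3 pm.py
```

```text
t 8.0 eef [ 0.5452 -0.0858  0.0102] x [0.992 0.128 0.   ] y [ 0.128 -0.992  0.001] z [ 0.    -0.001 -1.   ] w -0.0003389203609192226 F [-5.5  0.6 13.3]
yel 68 [291.9 205. ] [ 0.5208 -0.084   0.042 ]
red 119 [334.5 194.2] [ 0.5569 -0.2339  0.043 ]
```

The saddle follows with a drag of under 1 N. I'll continue to within about 10 mm of the stop.

>>> move_arm([
  [[0,0,0],[0,7,0],0],
  [[0,0,0],[0,15,0],0],
  [[0,0,0],[0,23,0],0],
  [[0,0,0],[0,31,0],0],
  [[0,0,0],[0,39,0],0],
])

```text
t: 8.55
eef_pos: [0.5504, -0.1248, 0.0104]
ee_rot: [0.998, 0.064, 0.0, 0.001]
ft_force: [-5.7, 0.4, 14.1]
gripper_width: 0.0002
grip_force: 6.8
```

>>> move_arm([
  [[0,0,0],[0,8,0],0],
  [[0,0,0],[0,16,0],0],
  [[0,0,0],[0,23,0],0],
  [[0,0,0],[0,29,0],0],
  [[0,0,0],[0,33,0],0],
])

```text
t: 9.05
eef_pos: [0.5548, -0.1579, 0.0106]
ee_rot: [0.998, 0.064, 0.001, 0.001]
ft_force: [-4.6, 0.8, 13.6]
gripper_width: 0.0002
grip_force: 6.7
```

>>> move_arm([
  [[0,0,0],[0,2,0],0],
  [[0,0,0],[0,4,0],0],
  [[0,0,0],[0,6,0],0],
  [[0,0,0],[0,8,0],0],
  [[0,0,0],[0,8,0],0],
])

```text
t: 9.55
eef_pos: [0.5559, -0.1659, 0.0107]
ee_rot: [0.998, 0.064, 0.001, 0.001]
ft_force: [-4.6, -0.8, 12.6]
gripper_width: 0.0001
grip_force: 6.7
```

>>> move_arm([
  [[0,0,0],[0,1,0],0],
  [[0,0,0],[0,2,0],0],
  [[0,0,0],[0,3,0],0],
  [[0,0,0],[0,4,0],0],
  [[0,0,0],[0,4,0],0],
])

```text
t: 10.05
eef_pos: [0.5561, -0.1681, 0.0103]
ee_rot: [0.998, 0.064, 0.0, -0.0]
ft_force: [-4.0, 4.4, 13.5]
gripper_width: -0.0001
grip_force: 6.8
```

The along-rail force rose to 4.4 N and the tip now lags, so the saddle is butting. One more small push will seat it.

>>> move_arm([
  [[0,0,0],[0,1,0],0],
  [[0,0,0],[0,1,0],0],
  [[0,0,0],[0,1,0],0],
  [[0,0,0],[0,1,0],0],
  [[0,0,0],[0,1,0],0],
])

```text
t: 10.55
eef_pos: [0.5561, -0.1681, 0.0101]
ee_rot: [0.998, 0.064, 0.0, -0.001]
ft_force: [-3.8, 7.3, 12.4]
gripper_width: -0.0001
grip_force: 6.8
```

```bash
python3 to.py; python3 - <<'E'
from m import *
d=cam("wrist"); s=cam("scene"); u,v=235,245
w=d["img"][100:340,130:430,::-1]; c=s["img"][v-40:v+40,u-50:u+50,::-1]
cv2.imwrite("pics/w6.png",np.hstack([cv2.resize(w,(400,320)),cv2.resize(c,(400,320),interpolation=cv2.INTER_CUBIC)]))
E
```

```text
t 10.55 eef [ 0.5561 -0.1681  0.0101] x [0.992 0.128 0.001] y [ 0.128 -0.992 -0.002] z [ 0.     0.002 -1.   ] w -0.00012985611315175378 F [-3.8  7.3 12.4]
```

View pics/w6.png

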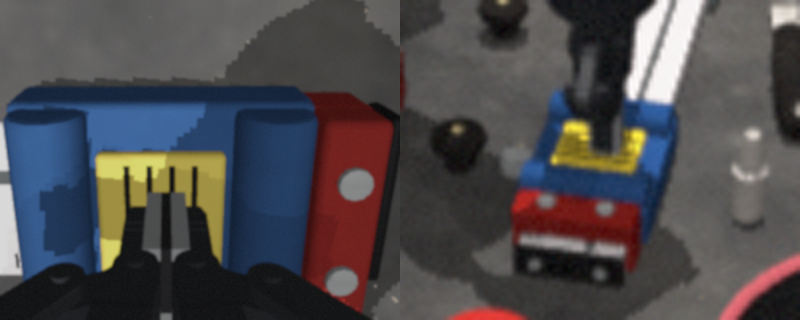

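Both views show the saddle hard against the red stop, with no gap, and the tip force at 7 N without movement. Now I lift straight up so the plate springs back.

>>> move_arm([
  [[0,0,0],[0,0,-3],0],
  [[0,0,0],[0,0,-6],0],
  [[0,0,0],[0,0,-9],0],
  [[0,0,0],[0,0,-13],0],
  [[0,0,0],[0,0,-25],0],
])

```text
t: 11.15
eef_pos: [0.5543, -0.1689, 0.0323]
ee_rot: [0.998, 0.064, -0.001, -0.001]
ft_force: [0.1, 0.8, 0.4]
gripper_width: 0.0001
grip_force: 0.0
```

>>> move_arm([
  [[0,0,0],[0,0,-30],0],
  [[0,0,0],[0,0,-65],0],
  [[0,0,0],[-25,0,-100],0],
  [[0,0,0],[-60,0,-130],0],
  [[0,0,0],[-100,0,-150],0],
])

```text
t: 11.65
eef_pos: [0.4565, -0.183, 0.1866]
ee_rot: [0.998, 0.065, 0.002, 0.001]
ft_force: [0.5, -0.4, 1.4]
gripper_width: -0.0002
grip_force: 0.0
```

>>> move_arm([
  [[0,0,0],[-35,0,0],0],
  [[0,0,0],[-60,0,0],0],
  [[0,0,0],[-60,0,0],0],
  [[0,0,0],[-60,0,0],0],
  [[0,0,0],[-60,0,0],0],
])

```text
t: 12.15
eef_pos: [0.3975, -0.19, 0.1837]
ee_rot: [0.998, 0.064, 0.0, 0.0]
ft_force: [-0.1, -0.8, 0.5]
gripper_width: -0.0002
grip_force: 0.0
```

```bash
python3 to.py; python3 pm.py; python3 - <<'E'
from h import *
d=cam("top"); s=cam("scene")
a=cv2.resize(d["img"][160:275,225:385,::-1],(400,288)); c=cv2.resize(s["img"][170:286,160:320,::-1],(400,288))
cv2.imwrite("pics/w7.png",np.hstack([a,c]))
E
```

```text
t 12.15 eef [ 0.3975 -0.19    0.1837] x [0.992 0.128 0.001] y [ 0.128 -0.992  0.   ] z [ 0.001 -0.    -1.   ] w -0.00019670408121558224 F [-0.1 -0.8  0.5]
yel 214 [316.1 196.2] [ 0.5507 -0.1696  0.042 ]
blue 477 [315.7 197.2] [ 0.5476 -0.1683  0.04  ]
red 114 [334.7 194.3] [ 0.5567 -0.2346  0.043 ]
```

View pics/w7.png

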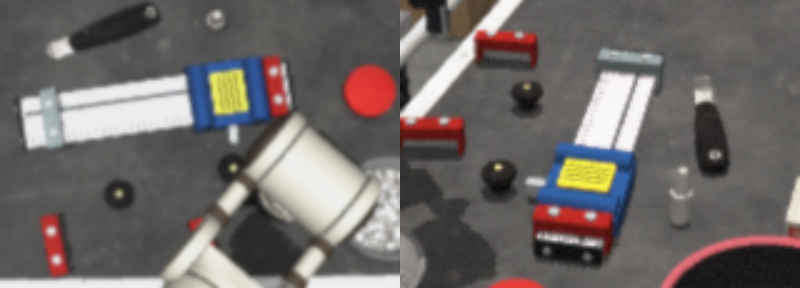

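The saddle is against the red stop: the centres measure about 66–67 mm apart. The plate is up, the loose parts are where they were, and the arm is clear.

```bash
python3 -c "
from cell import bot
print(bot.job_done())"
```

```text
the job is handed in; nothing more can be done
None
```

The saddle is butted against the red stop with the brake plate up again, the loose parts were left where they lay, and the job was handed in at about 12 s of the 38 s allowed.

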